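# Press a cap mat home with a folding-crank screw press

## Robot

A 6-joint arm with a two-finger parallel gripper is mounted at the origin on the work surface. World frame = base frame: x ahead of the robot, y to its left, z up, the work surface at z = 0. Lengths are in m, angles in rad, forces in N, time in s.
With the tool pointing down it reaches from about 0.375 to 0.9 m from the base axis. Payload 3.1 kg.
Tool frame: the origin (TCP) lies midway between the tips of the shut fingers; the grasp point (between the pads) lies 19 mm behind it; x points along the fingers, z is the direction in which the jaws open and shut, and the axes are right-handed (so a half turn about x gives the same grasp; the last joint's range is limited). The gripper opens to 87 mm and grips with 3 to 60 N. Pads are 19 mm wide; open, the fingers measure 117 mm over their backs; the gripper's body (75 mm by 190 mm) begins 51 mm behind the grasp point.
Start: joints at [1.006, 0.527, 1.433, -0, 1.181, -0.178], TCP at [0.235, 0.579, 0.189] pointing down, gripper open.
Joint ranges: [-3.08, 3.08], [-0.75, 2.2], [0.22, 2.44], [-1.43, 4.57], [0, 2.65], [-2.85, 2.85]. Speed limits (rad/s): [2.79, 2.79, 3.14, 3.14, 3.14, 3.14].

## Interface

Orientations are given as a unit quaternion [x, y, z, w].
In Python, from rig import robot, optics, workorder gives the robot as it stands.
- The arm moves only by the tool arm_command, never from a script. Its argument "plan" is a list of rows, each a list of 7 numbers: the shift along the tool's x, y, z in cm, then the turn, a rotation vector about the tool's x, y, z in rad, then the finger opening in cm, from 0 to 8.7. In form: [[x, y, z, ax, ay, az, gripper], ...]. A call has 1 to 12 rows; each row shifts and turns the pose as measured when the row begins, along the tool's axes as they then stand; what a row does not reach is not made up. A row lasts 1/8 s, in which the tool goes at most 62.5 mm and 10.7 degrees, less where a joint would pass 70% of its speed; a pose out of reach is approached as far as the arm can. A call with a gripper value outside its range is refused whole. The fingers move at their own pace and stop on an object; "grip_force" is the grip in N (left out, the last holds). Time passes only in rows, so rows that do not move let the fingers close. It gives the time, the measured TCP pose, the force and the opening at its end, in the units of the state.
- robot.get_obs(): the state, without advancing time (a new reading comes with each control period).
- optics.camera(name): name is "scene" or "side" or "wrist"; returns (picture, depth): 480x640x3 uint8, blue, green, red; 480x640 float32, m along the optical axis (not along the pixel's ray), 0 where there is no reading.
- optics.camera_info(name): a dict with "mtx" (3x3 intrinsics, pixels), "position" and "rotation" of the camera in the world; the wrist camera has in their place "tool_from_camera" (4x4, takes a point from camera to tool coordinates, whose origin is the TCP and whose axes are the tool frame's). Camera axes: x right, y down, z forward; pixel columns grow to the right and rows downward; lengths in m; the calibration is good to about 2 mm. A picture is of the moment at which its call begins: read the wrist's pose just before it. camera_info takes no time and is no camera call.
- workorder.hand_in(): hands the job in, once; it reports no verdict.
The state is a dict: "time": time; "q": joint angles; "joint_velocities": joint speeds; "joint_torque": joint torques, N m; "position": TCP position; "tool_rot": TCP orientation; "ft_force": force on the tool from outside, world axes, zero at the start; "moment": the same for the moment, N m; "grip_width": finger opening in m.
Only numpy, scipy, OpenCV 4.12 (cv2) and the standard library are available. Lean on these libraries where they do the work, as an engineer would, in place of code of your own. Each camera call takes 0.05 s, during which the arm holds its last target. There are 200 camera calls.

## Task

A cap mat is lying on the deep-well plate in the small screw press, its caps only started in the wells. Swing the crank's folded handle right up to its stop, then crank clockwise to press the mat fully home: bring it up firm, as you feel it bottom on the plate, but do not force it beyond that or the plate cracks. Then wind the platen back up until it stands at least a finger's width (10 mm) clear of the mat, let go, and leave the things standing around the press where they are.

Things in the scene. Friction and masses are not known exactly. Their poses are not given: they have to be found in the camera images.
- press: bench screw press, fixed to the bench. Origin under the middle of its base, z up, y through its two columns. Base 130 (x) x 235 (y) mm, two 20 mm columns at y = +-94, crosshead 56 (x) x 235 (y) with its top at z = 155 (column nuts to 165). A deep-well plate stands fixed in the nest in the middle of the base, its rim at z = 66 to 69 by make of plate
- crank_axis (a point): fixed point on the crank's upright turning axis, 198 mm above the press's underside, level with the handle's hinge pin. The axes of this point are the press's
- handle_hinge (a point): middle of the handle's hinge pin, at the outer end of the crank arm, 85 mm from the crank axis; it goes round with the crank. Site x points from the hinge inward to the crank axis, z up; the pin lies along point y, level and across the arm. The arm is a bar 14 mm wide, top 14 mm below the pin, bottom 24 mm below the pin (15 mm over the crosshead)
- handle_end (a point): middle of the free end of the handle, 60 mm from the hinge pin along the handle (point x points outward along the handle). The handle is a round black sleeve 24 mm in diameter, from 13 to 60 mm from the pin; the sleeve spins freely on its spindle, so it can be held while cranking. The steel between 0 and 13 mm from the pin is a fork 21 mm wide
- handle_fold (a joint): rad. 0: the handle lies folded back along the top of the crank arm, pointing at the crank axis, its centre line level with the pin; 1.571: it stands straight up, against its stop. It starts at 0 to 0.12. Stiff hinge (0.18 N m, about 4 N to move it at 45 mm from the pin), stays where it is left; pushed towards the crank axis by more than about 4 N at 45 mm height it folds down again
- crank (a joint): rad, grows clockwise from above; clockwise lowers the platen 16 mm a turn. Starts at 0.3 to 2.4 (top stop -0.3). Force across the arm at the handle: about 1.2 N turning free, 5 N while the caps go in (2 to 3 N standing still); once the mat has bottomed it climbs some 3 N per 10 mm of handle travel: 6 to 7 N standing still is firm, at 10 N the plate cracks. Under load it springs back when let go
- platen: moving plate of the press, 88 x 150 mm, guided on the columns. Origin in the middle of its lower, pressing face, which is 87.5 mm above the press's underside at crank 0; it moves up and down with the crank. Its spindle, 16 mm thick, stands up through the crank's hub on the axis, at most 15 mm above the level of the handle's hinge pin
- cap_mat: cap mat, a plastic sheet 80 x 122 x 4 mm with 96 caps under it, on the plate in the press; it can only be pushed down. Origin in the middle of its top face, which starts 72.5 to 78.5 mm above the press's underside and 2.5 to 5.5 mm above home. Home differs with the plate and has to be felt. It takes about 130 N from the platen to go in
- tube_rack: white rack of small tubes, 70 x 100 x 44 mm, close to the press on its +y side; bystander. Origin under its middle
- buffer_bottle: white bottle, 60 mm across, 115 mm high, close to the press on its -y side; bystander. Origin under its middle
- seal_roller: hand roller, 160 mm long, 60 mm wide, 26 mm high, lying beyond the press on its +x side; bystander. Origin under its middle

How it is judged:
By the outcome, as a careful person would: the job done as asked, in the order asked, and still so for the second after the job is handed in, with the robot touching nothing.
It also fails if it takes over 72 s, if anything falls off the work surface, if the arm or the gripper's body presses on something with over 40 N, if the wrist force passes 120 N, or if a joint passes its speed limit or range.

## Working session

There is one attempt and no reset: what is moved stays moved. The work goes in short steps, Python scripts to look and compute and a tool call to move; the robot and the scene stay as the last step left them, time stands still between calls to the robot, and variables do not carry over. Pictures are saved under pics/ and viewed, about 8 in all and at most 12, crops included, and the job is handed in when it is done.

Besides the shell and the picture viewer there is one more tool, called after "Emit:" by a JSON object that holds its "method" and its "body". arm_command: Moves the arm, as the interface text tells. Its arguments: {"type":"object","properties":{"plan":{"type":"array"},"grip_force":{"type":"number"}},"required":["plan"]}

```bash
ls; mkdir -p pics; cat > h.py <<'E'
import numpy as np, cv2
from scipy.spatial.transform import Rotation as R
from rig import robot, optics, workorder
def cam(n):
    o=robot.get_obs(); p,d=optics.camera(n); i=optics.camera_info(n)
    K=np.array(i["mtx"])
    if "tool_from_camera" in i:
        T=np.eye(4);T[:3,:3]=R.from_quat(o["tool_rot"]).as_matrix();T[:3,3]=o["position"]
        T=T@np.array(i["tool_from_camera"])
    else:
        T=np.eye(4);r=np.array(i["rotation"]);T[:3,:3]=r if r.shape==(3,3) else R.from_quat(r).as_matrix();T[:3,3]=i["position"]
    return p,d,K,T
def pts(d,K,T):
    v,u=np.mgrid[:480,:640]
    c=np.stack([(u-K[0,2])/K[0,0]*d,(v-K[1,2])/K[1,1]*d,d],-1)
    return c@T[:3,:3].T+T[:3,3]
E
python3 - <<'E'
from h import *
o=robot.get_obs(); print({k:np.round(v,3).tolist() for k,v in o.items()})
ims=[]
for n in("scene","side"):
    p,d,K,T=cam(n); print(n,K.tolist(),np.round(T,3).tolist(),(d>0).mean())
    np.savez(f"/tmp/{n}.npz",p=p,d=d,K=K,T=T); cv2.imwrite(f"pics/{n}0.png",p)
E
```

```text
pics
{'time': 0.0, 'q': [1.007, 0.528, 1.434, -0.0, 1.181, -0.179], 'joint_velocities': [0.001, -0.0, -0.0, 0.001, 0.001, 0.001], 'joint_torque': [-0.001, -44.004, -17.659, 0.063, 0.058, -0.0], 'position': [0.235, 0.578, 0.188], 'tool_rot': [-0.395, 0.587, 0.395, 0.586], 'ft_force': [0.469, -0.193, 0.203], 'moment': [-0.034, 0.01, 0.027], 'grip_width': 0.087}
scene [[496.5950240613185, 0.0, 319.589677302713], [0.0, 496.5950240613185, 238.05001305804842], [0.0, 0.0, 1.0]] [[0.347, 0.602, -0.719, 1.234], [0.938, -0.237, 0.254, -0.149], [-0.017, -0.762, -0.647, 0.752], [0.0, 0.0, 0.0, 1.0]] 0.9960221354166666
side [[469.5308922907594, 0.0, 318.34079556104297], [0.0, 469.5308922907594, 246.4827200566851], [0.0, 0.0, 1.0]] [[-0.95, 0.183, -0.255, 0.784], [0.314, 0.535, -0.785, 0.756], [-0.008, -0.825, -0.565, 0.613], [0.0, 0.0, 0.0, 1.0]] 0.9959244791666667
```

View pics/scene0.png

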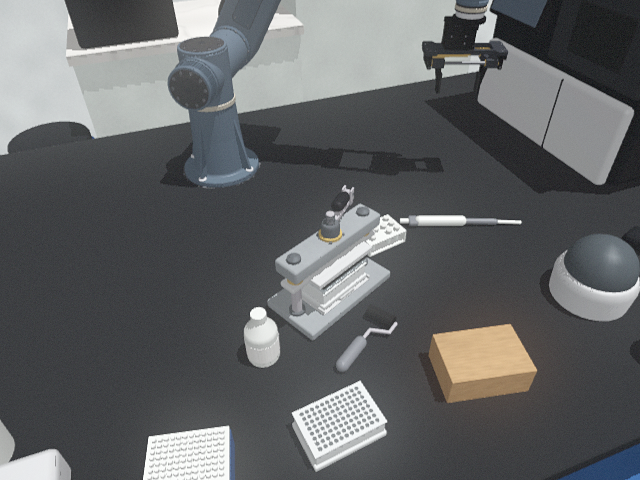

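View pics/side0.png

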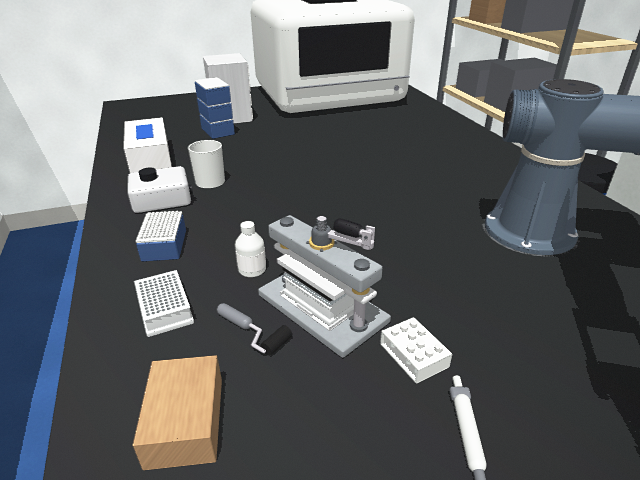

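The scene view shows the press at (330,260), its crank hub at (330,230) and the hinge fork at (348,190). The arm points towards the robot. In the side view the hub is at (321,232) and the hinge at (368,237).

```bash
python3 - <<'E'
from h import *
P=[];C=[]
for n in("scene","side"):
    z=np.load(f"/tmp/{n}.npz"); w=pts(z["d"],z["K"],z["T"])
    for u,v in {"scene":[(330,215),(348,190),(328,257),(262,345),(390,235)],"side":[(321,220),(368,237),(350,228),(250,255),(415,350)]}[n]:
        print(n,u,v,np.round(w[v,u],3))
    m=(z["d"]>0); P.append(w[m]);C.append(z["p"][m])
    s=w[m]; t=s[(abs(s[:,2]-.155)<.004)&(s[:,0]>.35)&(s[:,0]<.8)&(abs(s[:,1])<.4)]
    r=cv2.minAreaRect((t[:,:2]*1000).astype(np.float32)); print(n,"cross",len(t),r)
P=np.concatenate(P);C=np.concatenate(C).astype(int)
np.savez("/tmp/pc.npz",P=P,C=C)
t=P[(P[:,2]>.17)&(P[:,2]<.25)&(P[:,0]>.35)&(P[:,0]<.8)&(P[:,1]>-.2)&(P[:,1]<.3)]
H,xe,ye=np.histogram2d(t[:,0],t[:,1],bins=[np.arange(.35,.75,.01),np.arange(-.2,.3,.01)])
for i,j in zip(*np.nonzero(H>2)):
    s=t[(t[:,0]>=xe[i])&(t[:,0]<xe[i+1])&(t[:,1]>=ye[j])&(t[:,1]<ye[j+1])]
    print(round(xe[i],2),round(ye[j],2),int(H[i,j]),round(s[:,2].max(),3),end=" | ")
E
```

```text
scene 330 215 [0.574 0.106 0.206]
scene 348 190 [0.509 0.168 0.203]
scene 328 257 [0.608 0.088 0.138]
scene 262 345 [ 0.7   -0.069  0.067]
scene 390 235 [0.484 0.284 0.034]
scene cross 1820 ((570.15234375, 107.20040130615234), (56.722190856933594, 235.3494415283203), 25.638288497924805)
side 321 220 [0.57  0.113 0.203]
side 368 237 [0.513 0.18  0.198]
side 350 228 [0.535 0.156 0.205]
side 250 255 [ 0.676 -0.031  0.058]
side 415 350 [0.468 0.291 0.035]
side cross 1830 ((568.5997924804688, 111.47795867919922), (56.33416748046875, 234.62469482421875), 25.679475784301758)
0.49 0.16 25 0.206 | 0.49 0.17 3 0.195 | 0.5 0.15 12 0.207 | 0.5 0.16 60 0.208 | 0.5 0.17 38 0.206 | 0.5 0.18 9 0.205 | 0.51 0.15 16 0.208 | 0.51 0.16 57 0.209 | 0.51 0.17 151 0.208 | 0.51 0.18 25 0.208 | 0.52 0.13 4 0.21 | 0.52 0.14 21 0.212 | 0.52 0.15 72 0.211 | 0.52 0.16 103 0.209 | 0.52 0.17 6 0.204 | 0.53 0.12 4 0.209 | 0.53 0.13 24 0.212 | 0.53 0.14 79 0.214 | 0.53 0.15 127 0.21 | 0.53 0.16 17 0.205 | 0.54 0.11 3 0.201 | 0.54 0.12 49 0.213 | 0.54 0.13 95 0.213 | 0.54 0.14 125 0.213 | 0.54 0.15 25 0.207 | 0.55 0.09 6 0.185 | 0.55 0.1 9 0.202 | 0.55 0.11 13 0.184 | 0.55 0.12 79 0.209 | 0.55 0.13 105 0.211 | 0.55 0.14 19 0.208 | 0.56 0.08 5 0.18 | 0.56 0.09 22 0.206 | 0.56 0.1 24 0.207 | 0.56 0.11 80 0.206 | 0.56 0.12 53 0.185 | 0.57 0.09 51 0.205 | 0.57 0.1 88 0.207 | 0.57 0.11 109 0.206 | 0.57 0.12 58 0.185 | 0.58 0.09 29 0.185 | 0.58 0.1 55 0.187 | 0.58 0.11 62 0.185 | 0.58 0.12 15 0.181 |
```

```bash
python3 - <<'E'
from h import *
z=np.load("/tmp/pc.npz");P,C=z["P"],z["C"]
c=np.array([.5695,.1093])
for zl in(.186,.20):
    t=P[(P[:,2]>zl)&(P[:,2]<.225)]; v=t[:,:2]-c; r=np.hypot(*v.T); t=t[(r<.12)]; v=v[r<.12]; r=r[r<.12]; k=(r>.03)
    a=np.degrees(np.arctan2(v[k,1],v[k,0])); print(zl,k.sum(),np.percentile(a,[5,50,95]),r.max(), np.median(t[r<.012],0))
o=robot.get_obs();A=R.from_quat(o["tool_rot"]).as_matrix();print(np.round(A,3))
print(np.round(optics.camera_info("wrist")["tool_from_camera"],3))
g=np.radians(40); 
for s in(1,-1):
    zt=s*np.array([np.cos(g),np.sin(g),0]);x=np.array([0,0,-1.]);B=np.stack([x,np.cross(zt,x),zt],1)
    print("rotvec tool",np.round((R.from_matrix(A.T@B)).as_rotvec(),3))
print("shift tool cm",np.round(A.T@(np.array([.544,.140,.27])-o["position"])*100,1))
E
```

```text
0.186 813 [120.22945825 129.21597491 141.60494198] 0.09413704410034224 [0.57225888 0.11099052 0.19983216]
0.2 560 [121.26279474 130.37331994 142.69452881] 0.09354588527793965 [0.57047206 0.10943194 0.20428064]
[[-0.001 -0.927  0.376]
 [-0.002  0.376  0.927]
 [-1.     0.    -0.002]]
[[-0.001 -0.265  0.964 -0.196]
 [ 0.001 -0.964 -0.265  0.073]
 [ 1.     0.     0.001  0.001]
 [ 0.     0.     0.     1.   ]]
rotvec tool [ 0.487 -0.002  0.   ]
rotvec tool [-2.655 -0.    -0.003]
shift tool cm [ -8.1 -45.1 -29. ]
```

Emit:
{"method": "arm_command", "body": {"plan": [[-4, -2, -1.3, 0, 0, 0, 5], [-4, -4, -2.6, 0, 0, 0, 5], [0, -4.5, -2.9, 0, 0, 0, 5], [0, -4.5, -2.9, 0, 0, 0, 5], [0, -4.5, -2.9, 0, 0, 0, 5], [0, -4.5, -2.9, 0, 0, 0, 5], [0, -4.5, -2.9, 0, 0, 0, 5], [0, -4.5, -2.9, 0, 0, 0, 5], [0, -4.5, -2.9, 0, 0, 0, 5], [0, 0, 0, 0.16, 0, 0, 5], [0, 0, 0, 0.16, 0, 0, 5], [0, 0, 0, 0.16, 0, 0, 5]]}}

```text
time: 1.6
position: [0.4984, 0.2001, 0.2662]
tool_rot: [-0.24, 0.668, 0.238, 0.663]
ft_force: [0.5, -0.7, -0.2]
grip_width: 0.0502
```

```bash
python3 - <<'E'
from h import *
p,d,K,T=cam("wrist"); np.savez("/tmp/w1.npz",p=p,d=d,K=K,T=T); cv2.imwrite("pics/w1.png",p)
w=pts(d,K,T); m=(d>0)&(abs(w[...,2]-.155)<.004)&(np.hypot(w[...,0]-.57,w[...,1]-.11)<.14)
s=w[m]; print(len(s),cv2.minAreaRect((s[:,:2]*1000).astype(np.float32)))
print(K[0,0],robot.get_obs()["position"])
E
```

```text
6056 ((553.1228637695312, 141.49188232421875), (55.75442886352539, 165.76170349121094), 25.536725997924805)
430.6727926396744 [0.49833277 0.20014036 0.26616953]
```

View pics/w1.png

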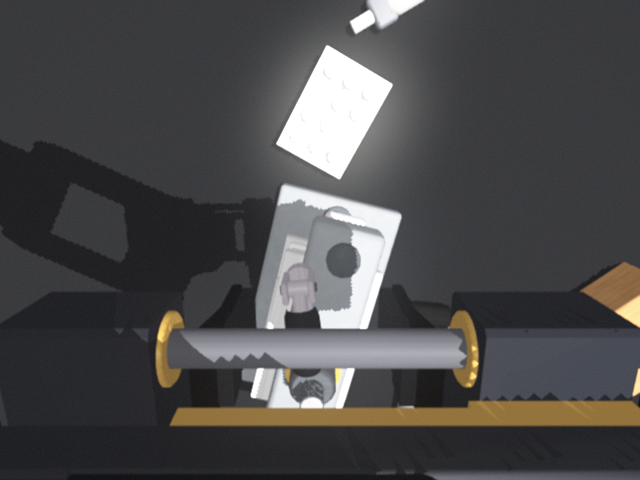

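The wrist view shows the hinge fork at (298,287), the black sleeve below it and the spindle top at (312,403).

```bash
python3 - <<'E'
from h import *
z=np.load("/tmp/w1.npz");d,K,T=z["d"],z["K"],z["T"];w=pts(d,K,T)
for v,u in [(275,298),(287,298),(300,300),(315,302),(330,303),(375,308),(385,311),(403,312),(406,312)]: print(u,v,np.round(w[v,u],4))
m=(d>0)&(w[...,2]>.19)&(w[...,2]<.225)
s=w[m];v,u=np.nonzero(m)
for a,b in((262,312),(310,328),(370,395),(396,409)):
    k=(v>=a)&(v<b); q=s[k]; print(a,b,k.sum(),np.round(q.mean(0),4), "u",u[k].min(),u[k].max(),"v",v[k].min())
def ray(u,v,h):
    r=T[:3,:3]@[(u-K[0,2])/K[0,0],(v-K[1,2])/K[1,1],1];return T[:3,3]+r*(h-T[2,3])/r[2]
print(ray(298,287,.205),ray(312,402,.207))
# plus: crosshead end from +y edge, long edges
m=(d>0)&(abs(w[...,2]-.155)<.004)&(np.hypot(w[...,0]-.57,w[...,1]-.11)<.14)
yv=np.array([-.4325,.9016]);xv=np.array([.9016,.4325]);q=w[m][:,:2]
ym=np.percentile(q@yv,99.7);xr=np.percentile(q@xv,[.3,99.7]);print("centre",xv*xr.mean()+yv*(ym-.1175),xr)
E
```

```text
298 275 [0.5049 0.1723 0.1834]
298 287 [0.5063 0.1722 0.2036]
300 300 [0.5127 0.1665 0.2046]
302 315 [0.519  0.161  0.2094]
303 330 [0.4763 0.2254 0.3829]
308 375 [0.5491 0.1303 0.2102]
311 385 [0.5626 0.1163 0.1923]
312 403 [0.5663 0.1134 0.2065]
312 406 [0.5679 0.1114 0.2063]
262 312 1032 [0.5091 0.1696 0.2032] u 280 317 v 272
310 328 622 [0.5214 0.1581 0.2071] u 284 320 v 310
370 395 363 [0.5568 0.122  0.2019] u 293 323 v 370
396 409 291 [0.5657 0.1133 0.2054] u 299 323 v 396
[0.50603083 0.17271798 0.205     ] [0.56561662 0.11426197 0.207     ]
centre [0.56830549 0.10985462] [0.53246181 0.58739941]
```

```bash
cat >> h.py <<'E'
def go(tgt,jaw=None):
    o=robot.get_obs();A=R.from_quat(o["tool_rot"]).as_matrix()
    print("pos",np.round(o["position"],4),"F",np.round(o["ft_force"],2),"shift",np.round(A.T@(np.array(tgt)-o["position"])*100,2))
    if jaw is not None:
        g=np.radians(jaw);zt=np.array([np.cos(g),np.sin(g),0]);x=np.array([0,0,-1.]);B=np.stack([x,np.cross(zt,x),zt],1)
        print("rot",np.round(R.from_matrix(A.T@B).as_rotvec(),3))
E
python3 -c "
from h import *
go([.5405,.1385,.179],44.5)"
```

```text
pos [0.4983 0.2001 0.2662] F [ 0.22 -0.24  0.45] shift [ 8.73 -7.43 -0.56]
rot [-0.09  -0.009  0.   ]
```

Emit:
{"method": "arm_command", "body": {"plan": [[0, -3.7, -0.3, 0, 0, 0, 5], [0, -3.5, -0.3, 0, 0, 0, 5], [0, -0.4, 0, -0.09, -0.009, 0, 5], [2.5, 0, 0, 0, 0, 0, 5], [2, 0, 0, 0, 0, 0, 5], [0, 0, 0, 0, 0, 0, 5]]}}

```text
time: 2.4
position: [0.5418, 0.1359, 0.2186]
tool_rot: [-0.273, 0.653, 0.274, 0.651]
ft_force: [-1.1, 0.4, 0.4]
grip_width: 0.0496
```

```bash
python3 - <<'E'
from h import *
go([.5405,.1385,.179],44.5)
p,d,K,T=cam("side"); cv2.imwrite("pics/s2.png",cv2.resize(p[120:320,220:460],None,fx=3,fy=3))
E
```

```text
pos [0.5418 0.1359 0.2186] F [-1.11  0.39  0.38] shift [3.96 0.27 0.1 ]
rot [ 0.018 -0.002 -0.002]
```

View pics/s2.png

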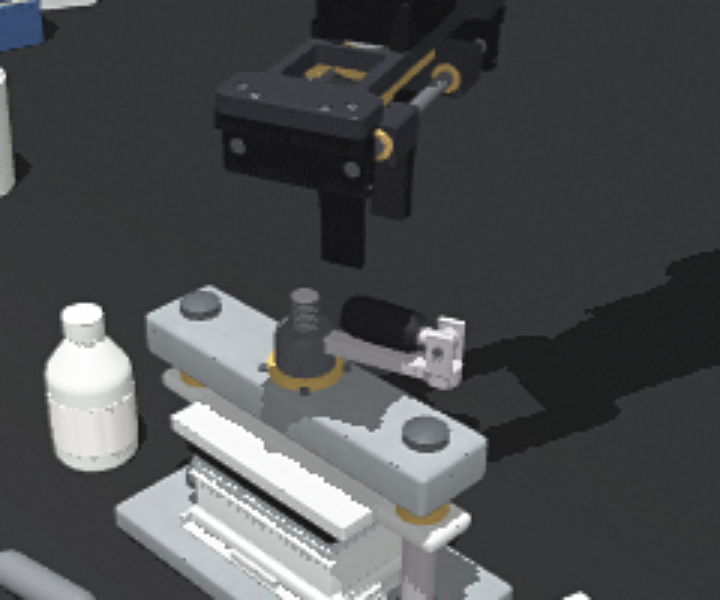

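The side crop shows the fingers above the handle, one on each side of the sleeve, with the hub clear at (305,340). Going down to grip.

Emit:
{"method": "arm_command", "body": {"plan": [[2, 0.2, 0.1, 0.018, 0, 0, 5], [1.6, 0, 0, 0, 0, 0, 5], [0.3, 0, 0, 0, 0, 0, 5], [0, 0, 0, 0, 0, 0, 2], [0, 0, 0, 0, 0, 0, 2], [0, 0, 0, 0, 0, 0, 2], [0, 0, 0, 0, 0, 0, 2]], "grip_force": 12}}

```text
time: 3.32
position: [0.5463, 0.139, 0.186]
tool_rot: [-0.27, 0.65, 0.268, 0.658]
ft_force: [-0.1, 0.8, 0.4]
grip_width: 0.0222
```

```bash
python3 - <<'E'
from h import *
go([.5405,.1385,.179],44.5)
E
```

```text
pos [0.5463 0.139  0.186 ] F [-0.15  0.81  0.37] shift [ 0.69  0.38 -0.46]
rot [0.004 0.008 0.007]
```

Emit:
{"method": "arm_command", "body": {"plan": [[0, 0, 0, 0, 0, 0, 2], [0, 0, 0, 0, 0, 0, 2]]}}

```text
time: 3.58
position: [0.5465, 0.139, 0.1863]
tool_rot: [-0.27, 0.65, 0.268, 0.658]
ft_force: [0.4, 0.6, -0.9]
grip_width: 0.0201
```

```bash
python3 - <<'E'
from h import *
go([.5405,.1385,.179],44.5); print(robot.get_obs()["grip_width"])
p,d,K,T=cam("side"); cv2.imwrite("pics/s3.png",cv2.resize(p[160:280,260:420],None,fx=4,fy=4))
E
```

```text
pos [0.5465 0.139  0.1863] F [ 0.36  0.63 -0.9 ] shift [ 0.72  0.39 -0.47]
rot [0.004 0.008 0.008]
0.020091115216579806
```

View pics/s3.png

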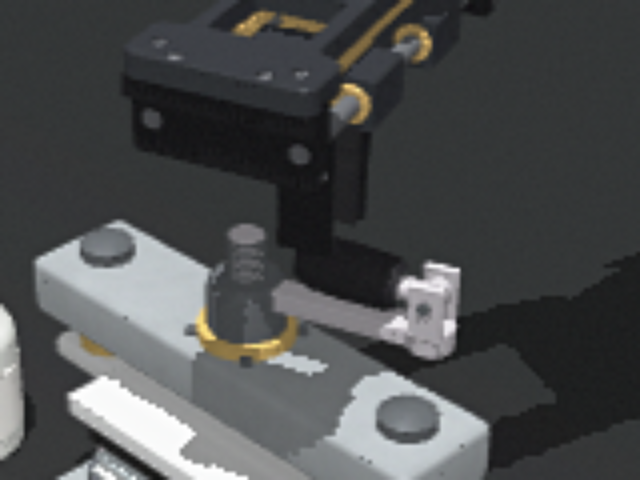

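The sleeve and finger are both black here, near (300,250), so the view does not settle it. The opening simply reached the commanded 2.0 cm, so I close further to find out whether anything is held.

Emit:
{"method": "arm_command", "body": {"plan": [[0, 0, 0, 0, 0, 0, 1.6], [0, 0, 0, 0, 0, 0, 1.6]]}}

```text
time: 3.88
position: [0.5464, 0.139, 0.1862]
tool_rot: [-0.27, 0.65, 0.268, 0.658]
ft_force: [0.9, -0.3, 0.1]
grip_width: 0.0163
```

```bash
python3 - <<'E'
from h import *
go([.5405,.1385,.179],44.5); print(robot.get_obs()["grip_width"])
p,d,K,T=cam("scene"); cv2.imwrite("pics/c3.png",cv2.convertScaleAbs(cv2.resize(p[150:260,270:420],None,fx=5,fy=5),alpha=1.8,beta=20))
E
```

```text
pos [0.5464 0.139  0.1862] F [ 0.95 -0.28  0.05] shift [ 0.71  0.38 -0.46]
rot [0.004 0.008 0.008]
0.01633213263583237
```

View pics/c3.png

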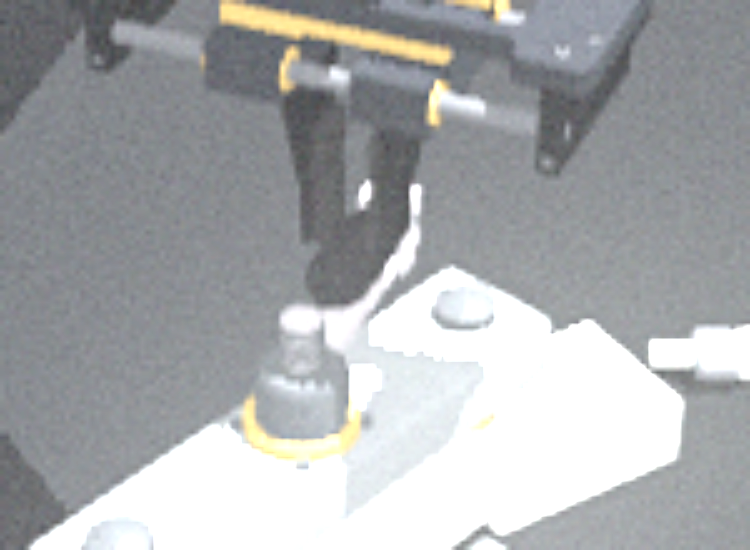

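```bash
python3 - <<'E'
from h import *
p,d,K,T=cam("scene"); w=pts(d,K,T)
for u,v in [(333,185),(333,192),(333,196),(335,199),(337,205),(345,203),(350,185),(350,190),(350,195),(350,198),(348,200)]: print(u,v,p[v,u],np.round(w[v,u],3))
p,d,K,T=cam("side"); w=pts(d,K,T)
for u,v in [(335,210),(335,218),(335,224),(340,228),(350,225),(358,230),(368,235)]: print("s",u,v,p[v,u],np.round(w[v,u],3))
E
```

```text
333 185 [50 47 52] [0.545 0.123 0.248]
333 192 [56 53 55] [0.545 0.123 0.233]
333 196 [53 46 48] [0.546 0.123 0.225]
335 199 [53 49 42] [0.534 0.131 0.208]
337 205 [54 55 53] [0.55  0.129 0.206]
345 203 [51 48 46] [0.545 0.147 0.202]
350 185 [37 38 39] [0.565 0.147 0.255]
350 190 [41 44 42] [0.556 0.151 0.238]
350 195 [46 45 43] [0.559 0.151 0.228]
350 198 [130 124 128] [0.518 0.169 0.189]
348 200 [53 52 51] [0.563 0.145 0.221]
s 335 210 [24 21 22] [0.56  0.151 0.241]
s 335 218 [21 20 21] [0.559 0.15  0.225]
s 335 224 [26 25 26] [0.554 0.136 0.205]
s 340 228 [29 28 27] [0.549 0.148 0.203]
s 350 225 [29 26 27] [0.534 0.153 0.209]
s 358 230 [57 53 56] [0.524 0.165 0.204]
s 368 235 [165 162 164] [0.513 0.18  0.201]
```

```bash
python3 - <<'E'
from h import *
z=np.load("/tmp/scene.npz");w=pts(z["d"],z["K"],z["T"])
s=w[(z["d"]>0)]; k=s[np.hypot(s[:,0]-.235,s[:,1]-.579)<.11]; k=k[(k[:,2]>.05)&(k[:,2]<.35)]
print("start cloud lowest",np.round(k[np.argsort(k[:,2])[:12]],3).tolist())
for n in("scene","side"):
    p,d,K,T=cam(n);w=pts(d,K,T); o=robot.get_obs();A=R.from_quat(o["tool_rot"]).as_matrix()
    t=(w-o["position"])@A; m=(d>0)&(abs(t[...,1])<.016)&(abs(t[...,2])<.045)&(abs(t[...,2])>.006)&(t[...,0]<.02)&(t[...,0]>-.09)
    q=t[m]; 
    for a in np.arange(-.09,.02,.01):
        b=q[(q[:,0]>=a)&(q[:,0]<a+.01)]
        if len(b): print(n,round(a,2),len(b),np.round(np.percentile(b[:,1],[5,95]),3),np.round(np.percentile(b[:,2],[5,50,95]),3))
E
```

```text
start cloud lowest [[0.256, 0.619, 0.218], [0.262, 0.623, 0.22], [0.225, 0.525, 0.221], [0.264, 0.619, 0.221], [0.214, 0.529, 0.221], [0.256, 0.615, 0.221], [0.246, 0.619, 0.221], [0.259, 0.619, 0.221], [0.229, 0.531, 0.222], [0.228, 0.529, 0.222], [0.227, 0.526, 0.222], [0.224, 0.531, 0.222]]
scene -0.09 97 [-0.014  0.006] [-0.023 -0.012  0.022]
scene -0.08 101 [-0.014  0.004] [-0.019 -0.009  0.021]
scene -0.07 82 [-0.013  0.004] [-0.019 -0.009  0.019]
scene -0.06 78 [-0.013  0.005] [-0.016 -0.009  0.017]
scene -0.05 81 [-0.013  0.006] [-0.016  0.008  0.016]
scene -0.04 57 [-0.013  0.006] [-0.017 -0.009  0.017]
scene -0.03 44 [-0.013  0.015] [-0.015 -0.01  -0.007]
scene -0.02 25 [-0.015  0.002] [-0.017 -0.011 -0.007]
scene -0.01 6 [-0.014 -0.011] [-0.013 -0.009 -0.007]
scene -0.0 12 [-0.012 -0.001] [-0.012 -0.008 -0.006]
side -0.09 7 [0.011 0.012] [0.012 0.016 0.021]
side -0.08 42 [0.004 0.012] [-0.015 -0.007  0.019]
side -0.07 62 [0.004 0.012] [-0.015 -0.008  0.02 ]
side -0.06 107 [-0.008  0.011] [-0.013  0.017  0.02 ]
side -0.05 112 [-0.009  0.011] [-0.013  0.017  0.019]
side -0.04 86 [-0.008  0.011] [-0.014  0.016  0.018]
side -0.03 9 [0.004 0.014] [-0.012 -0.01  -0.007]
side -0.02 37 [-0.004  0.015] [0.006 0.007 0.008]
side -0.01 3 [0.001 0.01 ] [0.006 0.006 0.007]
side -0.0 7 [-0.015 -0.003] [-0.009 -0.007 -0.006]
```

The images and numbers agree: the real fingertips sit about 31 mm short of the stated TCP. At the start they were at z≈0.219 with the TCP at 0.188, and it is the same now. So the grasp point is about 50 mm behind the reported TCP. I open, recentre and go lower, then check that the opening stops at 24 mm.

Emit:
{"method": "arm_command", "body": {"plan": [[0, 0, 0, 0, 0, 0, 5], [0, 0, 0, 0, 0, 0, 5], [0, 0, 0, 0, 0, 0, 5], [0, 0.4, -0.45, 0, 0, 0, 5], [0, 0, 0, 0, 0, 0, 5]]}}

```text
time: 4.75
position: [0.5397, 0.1387, 0.186]
tool_rot: [-0.27, 0.65, 0.268, 0.658]
ft_force: [0.9, -1.0, -0.1]
grip_width: 0.0487
```

```bash
python3 - <<'E'
from h import *
go([.5405,.1385,.148],44.5)
E
```

```text
pos [0.5397 0.1387 0.186 ] F [ 0.88 -1.   -0.12] shift [ 3.8  -0.04  0.01]
rot [0.004 0.008 0.007]
```

Emit:
{"method": "arm_command", "body": {"plan": [[1, 0, 0, 0, 0, 0, 5], [1, 0, 0, 0, 0, 0, 5], [1, 0, 0, 0, 0, 0, 5], [0.7, 0, 0, 0, 0, 0, 5], [0, 0, 0, 0, 0, 0, 1.8], [0, 0, 0, 0, 0, 0, 1.8], [0, 0, 0, 0, 0, 0, 1.8], [0, 0, 0, 0, 0, 0, 1.8], [0, 0, 0, 0, 0, 0, 1.8]]}}

```text
time: 5.88
position: [0.5398, 0.1384, 0.1458]
tool_rot: [-0.27, 0.651, 0.268, 0.657]
ft_force: [-0.0, -0.5, -1.9]
grip_width: 0.0234
```

```bash
python3 - <<'E'
from h import *
go([.5405,.1385,.148],44.5)
E
```

```text
pos [0.5398 0.1384 0.1458] F [-0.04 -0.48 -1.93] shift [-0.22 -0.05  0.06]
rot [0.003 0.007 0.007]
```

Emit:
{"method": "arm_command", "body": {"plan": [[-0.78, 0.07, 0, 0, 0, 0, 1.8], [-0.76, 0.2, 0, 0, 0, 0, 1.8], [-0.71, 0.33, 0, 0, 0, 0, 1.8], [-0.64, 0.45, 0, 0, 0, 0, 1.8], [-0.55, 0.55, 0, 0, 0, 0, 1.8], [0, 0, 0, 0, 0, 0, 1.8]], "grip_force": 15}}

```text
time: 6.62
position: [0.5276, 0.1502, 0.181]
tool_rot: [-0.271, 0.651, 0.267, 0.657]
ft_force: [0.6, 0.6, -4.5]
grip_width: 0.0233
```

```bash
python3 - <<'E'
from h import *
go([.5089,.1706,.193],44.5); print(robot.get_obs()["grip_width"])
E
```

```text
pos [0.5276 0.1502 0.181 ] F [ 0.57  0.65 -4.49] shift [-1.22  2.75  0.12]
rot [0.004 0.006 0.008]
0.02329300180268479
```

Emit:
{"method": "arm_command", "body": {"plan": [[-0.45, 0.64, 0, 0, 0, 0, 1.8], [-0.33, 0.71, 0, 0, 0, 0, 1.8], [-0.2, 0.76, 0, 0, 0, 0, 1.8], [-0.07, 0.78, 0, 0, 0, 0, 1.8], [0, 0.3, 0, 0, 0, 0, 1.8], [0, 0, 0, 0, 0, 0, 1.8]]}}

```text
time: 7.38
position: [0.5089, 0.1693, 0.1941]
tool_rot: [-0.276, 0.648, 0.263, 0.659]
ft_force: [3.3, -0.8, -10.4]
grip_width: 0.0235
```

```bash
python3 - <<'E'
from h import *
go([.5089,.1706,.193],44.5); print(robot.get_obs()["grip_width"])
p,d,K,T=cam("side"); cv2.imwrite("pics/s4.png",cv2.convertScaleAbs(cv2.resize(p[160:280,260:420],None,fx=4,fy=4),alpha=1.8,beta=20))
E
```

```text
pos [0.5089 0.1693 0.1941] F [  3.25  -0.79 -10.41] shift [0.11 0.09 0.09]
rot [0.006 0.008 0.023]
0.023491811929686333
```

View pics/s4.png

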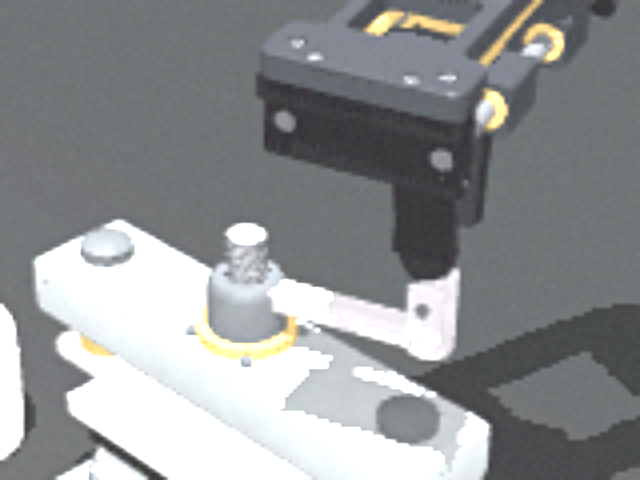

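The handle stands upright at (430,270), held at mid-sleeve. I press it outward once more to confirm the stop, then regrip lower.

Emit:
{"method": "arm_command", "body": {"plan": [[0, 0.4, 0, 0, 0, 0, 1.8], [0, 0.3, 0, 0, 0, 0, 1.8], [0, 0, 0, 0, 0, 0, 1.8]]}}

```text
time: 7.8
position: [0.5057, 0.1724, 0.1948]
tool_rot: [-0.278, 0.647, 0.262, 0.66]
ft_force: [3.2, -1.9, -8.2]
grip_width: 0.0234
```

```bash
python3 - <<'E'
from h import *
go([.5089,.1706,.180],44.5); print(robot.get_obs()["grip_width"])
E
```

```text
pos [0.5057 0.1724 0.1948] F [ 3.23 -1.9  -8.18] shift [ 1.49 -0.31  0.08]
rot [0.006 0.008 0.028]
0.023410035701780244
```

Emit:
{"method": "arm_command", "body": {"plan": [[0.1, 0.4, 0, 0, 0, 0.02, 1.8], [0.1, 0.4, 0, 0, 0, 0, 1.8], [0, 0, 0, 0, 0, 0, 1.8]]}}

```text
time: 8.18
position: [0.5037, 0.1758, 0.1951]
tool_rot: [-0.274, 0.648, 0.266, 0.659]
ft_force: [2.9, -0.6, -9.7]
grip_width: 0.0236
```

```bash
python3 - <<'E'
from h import *
go([.5089,.1706,.180],44.5); print(robot.get_obs()["grip_width"])
E
```

```text
pos [0.5037 0.1758 0.1951] F [ 2.89 -0.61 -9.66] shift [ 1.52 -0.71 -0.01]
rot [0.008 0.01  0.017]
0.02357204611011195
```

Emit:
{"method": "arm_command", "body": {"plan": [[0, 0, 0, 0, 0, 0, 4.5], [0, 0, 0, 0, 0, 0, 4.5], [0, 0, 0, 0, 0, 0, 4.5], [-3, 0, 0, 0, 0, 0.015, 4.5], [-3, 0, 0, 0, 0, 0, 4.5], [-2, 0, 0, 0, 0, 0, 4.5], [0, 0, 0, 0, 0, 0, 4.5]]}}

```text
time: 9.05
position: [0.5001, 0.1788, 0.2804]
tool_rot: [-0.267, 0.65, 0.274, 0.657]
ft_force: [-0.3, -0.5, -0.4]
grip_width: 0.0451
```

```bash
cat > m.py <<'E'
from h import *
go([.5089,.1706,.180],44.5)
for n in("scene","side"):
    p,d,K,T=cam(n);w=pts(d,K,T); m=(d>0)&(np.hypot(w[...,0]-.5685,w[...,1]-.11)<.125)
    q=w[m]
    cr=q[abs(q[:,2]-.155)<.004]; r=cv2.minAreaRect((cr[:,:2]*1000).astype(np.float32)); print(n,"cross",np.round(r[0],1),np.round(r[1],1))
    c=np.array(r[0])/1000
    f=T[:3,3]; vd=np.array([.509,.171,.23])-f; vd=vd[:2]/np.linalg.norm(vd[:2])
    q=q[np.hypot(*(q[:,:2]-c).T)>.05]
    for a in np.arange(.19,.275,.01):
        b=q[(q[:,2]>=a)&(q[:,2]<a+.01)]
        if len(b)>3:
            s=b[:,:2]@[-vd[1],vd[0]]; t=b[:,:2]@vd
            ctr=np.array([-vd[1],vd[0]])*(np.percentile(s,2)+np.percentile(s,98))/2+vd*(np.percentile(t,3)+.012)
            v=ctr-c; print(round(a,2),len(b),"w",round(np.ptp(s),3),np.round(ctr,4),"r",round(np.hypot(*v),4),"ang",round(np.degrees(np.arctan2(v[1],v[0])),1))
E
python3 m.py
```

```text
pos [0.5001 0.1788 0.2804] F [-0.32 -0.48 -0.43] shift [10.03 -1.26 -0.09]
rot [ 0.008  0.012 -0.005]
scene cross [570.3 106.3] [ 56.3 236.4]
0.19 46 w 0.023 [0.5078 0.1688] r 0.0884 ang 135.0
0.2 52 w 0.023 [0.5092 0.168 ] r 0.0868 ang 134.7
0.21 37 w 0.021 [0.5103 0.169 ] r 0.0869 ang 133.7
0.22 52 w 0.021 [0.51   0.1682] r 0.0864 ang 134.2
0.23 60 w 0.022 [0.5115 0.1683] r 0.0855 ang 133.5
0.24 59 w 0.022 [0.5118 0.168 ] r 0.085 ang 133.5
0.25 84 w 0.021 [0.5093 0.1679] r 0.0867 ang 134.7
side cross [569.5 110.6] [ 56.7 234. ]
0.19 55 w 0.02 [0.5094 0.1716] r 0.0857 ang 134.6
0.2 64 w 0.019 [0.5094 0.1711] r 0.0853 ang 134.8
0.21 60 w 0.021 [0.5092 0.1711] r 0.0854 ang 134.9
0.22 80 w 0.022 [0.5091 0.1713] r 0.0856 ang 134.8
0.23 78 w 0.022 [0.5093 0.1707] r 0.0851 ang 135.1
0.24 90 w 0.023 [0.5103 0.1718] r 0.0852 ang 134.1
0.25 105 w 0.02 [0.5095 0.1706] r 0.0849 ang 135.0
```

Emit:
{"method": "arm_command", "body": {"plan": [[0, -1.3, 0.07, 0, 0, 0, 4.5], [2.5, 0, 0, 0, 0.01, 0, 4.5], [2.5, 0, 0, 0, 0, 0, 4.5], [2.5, 0, 0, 0, 0, 0, 4.5], [2, 0, 0, 0, 0, 0, 4.5], [0, 0, 0, 0, 0, 0, 4.5]]}}

```text
time: 9.9
position: [0.5083, 0.1669, 0.1747]
tool_rot: [-0.267, 0.658, 0.273, 0.649]
ft_force: [-0.1, 0.1, 0.7]
grip_width: 0.045
```

```bash
python3 - <<'E'
from h import *
go([.510,.170,.180],44.5)
E
```

```text
pos [0.5083 0.1669 0.1747] F [-0.09  0.11  0.66] shift [-0.53  0.11  0.34]
rot [ 0.007 -0.009 -0.013]
```

Emit:
{"method": "arm_command", "body": {"plan": [[-0.4, 0.1, 0.3, 0, -0.009, -0.013, 4.5], [0, 0, 0, 0, 0, 0, 1.8], [0, 0, 0, 0, 0, 0, 1.8], [0, 0, 0, 0, 0, 0, 1.8], [0, 0, 0, 0, 0, 0, 1.8]], "grip_force": 25}}

```text
time: 10.52
position: [0.5117, 0.1696, 0.1809]
tool_rot: [-0.271, 0.652, 0.269, 0.655]
ft_force: [0.8, 0.3, -2.9]
grip_width: 0.0235
```

```bash
cat > c.py <<'E'
import sys
from h import *
AX=np.array([.5695,.1095]); RAD=float(sys.argv[1]); step=float(sys.argv[2]); n=int(sys.argv[3]); Z=.180
o=robot.get_obs();A=R.from_quat(o["tool_rot"]).as_matrix();p=o["position"]
v=p[:2]-AX; a=np.arctan2(v[1],v[0]); e=np.array([v/np.linalg.norm(v)]).ravel(); cw=np.array([e[1],-e[0]])
F=o["ft_force"]
print("t",round(o["time"],2),"ang",round(np.degrees(a),1),"r",round(np.hypot(*v),4),"z",round(p[2],4),"F out",round(F[:2]@e,2),"F cw",round(F[:2]@cw,2),"Fz",round(F[2],2),"w",round(o["grip_width"],4))
g=np.radians(44.5);zt=np.array([np.cos(g),np.sin(g),0]);x=np.array([0,0,-1.]);B=np.stack([x,np.cross(zt,x),zt],1)
print("rot",np.round(R.from_matrix(A.T@B).as_rotvec(),3))
prev=p
rows=[]
for i in range(1,n+1):
    b=a-np.radians(step)*i
    t=np.array([*(AX+RAD*np.array([np.cos(b),np.sin(b)])),Z]); rows.append([round(q,2) for q in (A.T@(t-prev)*100).tolist()]); prev=t
print(rows)
E
python3 c.py .086 8 12
```

```text
t 10.53 ang 133.9 r 0.0834 z 0.1809 F out -0.3 F cw 0.76 Fz -2.94 w 0.0235
rot [0.007 0.003 0.004]
[[0.1, 0.16, 1.2], [0.0, -0.27, 1.17], [0.01, -0.43, 1.12], [0.01, -0.58, 1.05], [0.01, -0.72, 0.96], [0.01, -0.85, 0.85], [0.01, -0.96, 0.72], [0.01, -1.05, 0.58], [0.01, -1.12, 0.43], [0.01, -1.17, 0.27], [0.01, -1.2, 0.11], [0.0, -1.2, -0.06]]
```

Emit:
{"method": "arm_command", "body": {"plan": [[0.1, 0.1, 1.2, 0, 0, 0, 1.8], [0, -0.27, 1.17, 0, 0, 0, 1.8], [0, -0.43, 1.12, 0, 0, 0, 1.8], [0, -0.58, 1.05, 0, 0, 0, 1.8], [0, -0.72, 0.96, 0, 0, 0, 1.8], [0, -0.85, 0.85, 0, 0, 0, 1.8], [0, -0.96, 0.72, 0, 0, 0, 1.8], [0, -1.05, 0.58, 0, 0, 0, 1.8]]}}

```text
time: 11.52
position: [0.6032, 0.1854, 0.1808]
tool_rot: [-0.275, 0.656, 0.266, 0.651]
ft_force: [-3.8, -5.5, 2.9]
grip_width: 0.0234
```

```bash
python3 c.py .086 8 12
```

```text
t 11.53 ang 66.1 r 0.083 z 0.1808 F out -6.59 F cw -1.18 Fz 2.93 w 0.0234
rot [ 0.008 -0.01   0.008]
[[0.08, -1.04, 0.63], [0.01, -1.18, 0.19], [0.01, -1.2, 0.02], [0.01, -1.19, -0.14], [0.01, -1.16, -0.31], [0.01, -1.11, -0.47], [0.02, -1.03, -0.62], [0.02, -0.93, -0.75], [0.02, -0.82, -0.88], [0.02, -0.69, -0.98], [0.02, -0.55, -1.07], [0.02, -0.39, -1.13]]
```

```bash
sed -i 's/AX=.*\]);/AX=np.array([.5700,.1068]);/;s/; RAD/;RAD/' c.py; sed -n 3p c.py; python3 c.py .0855 8 12
```

```text
AX=np.array([.5700,.1068]); Z=.180
t 11.53 ang 67.1 r 0.0853 z 0.1808 F out -6.56 F cw -1.3 Fz 2.93 w 0.0234
rot [ 0.008 -0.01   0.008]Traceback (most recent call last):
  File "c.py", line 12, in <module>
    for i in range(1,n+1):
                     ^
NameError: name 'n' is not defined. Did you mean: 'np'?
```

```bash
sed -i '3s/.*/AX=np.array([.5700,.1068]); RAD=float(sys.argv[1]); step=float(sys.argv[2]); n=int(sys.argv[3]); Z=.180/' c.py; python3 c.py .085 8 12
```

```text
t 11.53 ang 67.1 r 0.0853 z 0.1808 F out -6.56 F cw -1.3 Fz 2.93 w 0.0234
rot [ 0.008 -0.01   0.008]
[[0.09, -1.14, 0.34], [0.01, -1.17, 0.21], [0.01, -1.18, 0.04], [0.01, -1.18, -0.12], [0.01, -1.15, -0.28], [0.01, -1.1, -0.44], [0.01, -1.03, -0.59], [0.02, -0.94, -0.73], [0.02, -0.83, -0.85], [0.02, -0.7, -0.96], [0.02, -0.56, -1.05], [0.01, -0.41, -1.11]]
```

Emit:
{"method": "arm_command", "body": {"plan": [[0.09, -1.14, 0.34, 0, 0, 0, 1.8], [0, -1.17, 0.2, 0, 0, 0, 1.8], [0, -1.18, 0.04, 0, 0, 0, 1.8], [0, -1.18, -0.12, 0, 0, 0, 1.8], [0, -1.15, -0.28, 0, 0, 0, 1.8], [0, -1.1, -0.44, 0, 0, 0, 1.8], [0, -1.03, -0.59, 0, 0, 0, 1.8], [0, -0.94, -0.73, 0, 0, 0, 1.8]]}}

```text
time: 12.52
position: [0.6544, 0.1108, 0.1808]
tool_rot: [-0.271, 0.658, 0.27, 0.649]
ft_force: [-5.6, 0.8, 3.1]
grip_width: 0.0233
```

```bash
python3 c.py .085 8 12
```

```text
t 12.53 ang 2.7 r 0.0845 z 0.1808 F out -5.53 F cw -1.07 Fz 3.13 w 0.0233
rot [ 0.008 -0.012 -0.002]
[[0.09, -0.85, -0.82], [0.01, -0.69, -0.96], [0.01, -0.55, -1.05], [0.01, -0.4, -1.12], [0.01, -0.24, -1.16], [0.01, -0.08, -1.18], [0.01, 0.09, -1.18], [0.02, 0.25, -1.16], [0.01, 0.41, -1.11], [0.01, 0.56, -1.04], [0.01, 0.7, -0.96], [0.01, 0.83, -0.85]]
```

Emit:
{"method": "arm_command", "body": {"plan": [[0.09, -0.82, -0.9, 0, -0.01, 0, 1.8], [0, -0.69, -0.96, 0, 0, 0, 1.8], [0, -0.55, -1.05, 0, 0, 0, 1.8], [0, -0.4, -1.12, 0, 0, 0, 1.8], [0, -0.24, -1.16, 0, 0, 0, 1.8], [0, -0.08, -1.18, 0, 0, 0, 1.8]]}}

```text
time: 13.28
position: [0.6288, 0.0463, 0.1808]
tool_rot: [-0.267, 0.652, 0.273, 0.655]
ft_force: [-0.3, 7.9, 1.5]
grip_width: 0.0236
```

```bash
python3 c.py .0845 8 8
```

```text
t 13.28 ang -45.8 r 0.0843 z 0.1808 F out -5.89 F cw -5.29 Fz 1.53 w 0.0236
rot [ 0.008  0.007 -0.006]
[[0.07, 0.08, -1.18], [-0.01, 0.26, -1.15], [-0.01, 0.42, -1.1], [-0.0, 0.57, -1.03], [-0.0, 0.71, -0.94], [-0.0, 0.83, -0.84], [0.0, 0.94, -0.71], [0.0, 1.03, -0.58]]
```

Emit:
{"method": "arm_command", "body": {"plan": [[0.07, 0.06, -0.75, 0, 0, 0, 1.8], [0, 0.14, -0.74, 0, 0, 0, 1.8], [0, 0.2, -0.72, 0, 0, 0, 1.8], [0, 0.27, -0.7, 0, 0, 0, 1.8], [0, 0, 0, 0, 0, 0, 1.8], [0, 0, 0, 0, 0, 0, 1.8]]}}

```text
time: 14.02
position: [0.6117, 0.0335, 0.1809]
tool_rot: [-0.268, 0.643, 0.272, 0.664]
ft_force: [0.5, 4.9, 1.7]
grip_width: 0.0232
```

```bash
python3 c.py .0845 5 6
```

```text
t 14.03 ang -60.4 r 0.0844 z 0.1809 F out -3.99 F cw -2.83 Fz 1.68 w 0.0232
rot [0.007 0.029 0.005]
[[0.06, 0.21, -0.71], [-0.02, 0.29, -0.68], [-0.02, 0.34, -0.65], [-0.02, 0.4, -0.62], [-0.02, 0.45, -0.58], [-0.02, 0.5, -0.54]]
```

Emit:
{"method": "arm_command", "body": {"plan": [[0.06, 0.25, -0.75, 0, 0.02, 0, 1.8], [0, 0.3, -0.7, 0, 0, 0, 1.8], [0, 0.35, -0.66, 0, 0, 0, 1.8], [0, 0.4, -0.62, 0, 0, 0, 1.8], [0, 0, 0, 0, 0, 0, 1.8], [0, 0, 0, 0, 0, 0, 1.8]]}}

```text
time: 14.78
position: [0.593, 0.0254, 0.1809]
tool_rot: [-0.271, 0.642, 0.268, 0.665]
ft_force: [0.6, 4.3, 1.8]
grip_width: 0.0234
```

```bash
python3 c.py .0845 5 6
```

```text
t 14.78 ang -74.2 r 0.0846 z 0.1809 F out -3.93 F cw -1.75 Fz 1.81 w 0.0234
rot [0.005 0.027 0.017]
[[0.06, 0.4, -0.62], [-0.02, 0.44, -0.59], [-0.02, 0.49, -0.55], [-0.02, 0.53, -0.51], [-0.02, 0.58, -0.46], [-0.02, 0.61, -0.41]]
```

Emit:
{"method": "arm_command", "body": {"plan": [[0.06, 0.45, -0.66, 0, 0.02, 0.01, 1.8], [0, 0.48, -0.6, 0, 0, 0, 1.8], [0, 0.52, -0.56, 0, 0, 0, 1.8], [0, 0.56, -0.52, 0, 0, 0, 1.8], [0, 0, 0, 0, 0, 0, 1.8], [0, 0, 0, 0, 0, 0, 1.8]]}}

```text
time: 15.52
position: [0.5738, 0.0221, 0.1809]
tool_rot: [-0.274, 0.643, 0.264, 0.665]
ft_force: [1.6, 4.2, 0.1]
grip_width: 0.0234
```

```bash
python3 c.py .0845 5 6
```

```text
t 15.53 ang -87.5 r 0.0848 z 0.1809 F out -4.17 F cw -1.82 Fz 0.09 w 0.0234
rot [0.004 0.023 0.024]
[[0.07, 0.54, -0.51], [-0.02, 0.56, -0.48], [-0.02, 0.6, -0.43], [-0.02, 0.64, -0.37], [-0.02, 0.67, -0.32], [-0.02, 0.69, -0.26]]
```

Emit:
{"method": "arm_command", "body": {"plan": [[0.06, 0.58, -0.54, 0, 0.02, 0.02, 1.8], [0, 0.58, -0.48, 0, 0, 0, 1.8], [0, 0, 0, 0, 0, 0, 1.8], [0, 0, 0, 0, 0, 0, 1.8]]}}

```text
time: 16.02
position: [0.5652, 0.0223, 0.1809]
tool_rot: [-0.272, 0.648, 0.265, 0.66]
ft_force: [2.3, 4.2, 0.7]
grip_width: 0.0231
```

```bash
python3 c.py .0845 5 4
```

```text
t 16.02 ang -93.2 r 0.0847 z 0.1809 F out -4.37 F cw -2.02 Fz 0.71 w 0.0231
rot [0.003 0.011 0.014]
[[0.07, 0.58, -0.46], [-0.01, 0.61, -0.42], [-0.01, 0.64, -0.36], [-0.01, 0.67, -0.31]]
```

Emit:
{"method": "arm_command", "body": {"plan": [[0.06, 0.66, -0.54, 0, 0.01, 0.01, 1.8], [0, 0.66, -0.45, 0, 0, 0, 1.8], [0, 0, 0, 0, 0, 0, 1.8], [0, 0, 0, 0, 0, 0, 1.8]]}}

```text
time: 16.52
position: [0.5545, 0.0235, 0.1809]
tool_rot: [-0.272, 0.65, 0.265, 0.659]
ft_force: [3.3, 2.9, -1.1]
grip_width: 0.0234
```

```bash
python3 c.py .0845 5 4
```

```text
t 16.52 ang -100.5 r 0.0847 z 0.1809 F out -3.45 F cw -2.73 Fz -1.1 w 0.0234
rot [0.002 0.008 0.014]
[[0.08, 0.64, -0.38], [-0.01, 0.65, -0.34], [-0.01, 0.68, -0.28], [-0.01, 0.7, -0.22]]
```

Emit:
{"method": "arm_command", "body": {"plan": [[0.06, 0.72, -0.44, 0, 0.01, 0.01, 1.8], [0, 0.72, -0.37, 0, 0, 0, 1.8], [0, 0, 0, 0, 0, 0, 1.8], [0, 0, 0, 0, 0, 0, 1.8]]}}

```text
time: 17.02
position: [0.5441, 0.0261, 0.1809]
tool_rot: [-0.272, 0.652, 0.264, 0.657]
ft_force: [3.3, 2.7, -2.1]
grip_width: 0.0236
```

```bash
python3 c.py .0845 5 4
```

```text
t 17.02 ang -107.8 r 0.0848 z 0.1809 F out -3.59 F cw -2.35 Fz -2.07 w 0.0236
rot [0.001 0.003 0.013]
[[0.08, 0.68, -0.29], [-0.01, 0.69, -0.25], [-0.01, 0.71, -0.19], [-0.01, 0.73, -0.13]]
```

Emit:
{"method": "arm_command", "body": {"plan": [[0.06, 0.76, -0.34, 0, 0, 0.01, 1.8], [0, 0.76, -0.27, 0, 0, 0, 1.8], [0, 0, 0, 0, 0, 0, 1.8], [0, 0, 0, 0, 0, 0, 1.8]]}}

```text
time: 17.52
position: [0.5336, 0.0304, 0.1809]
tool_rot: [-0.271, 0.651, 0.265, 0.658]
ft_force: [3.9, 1.6, -1.8]
grip_width: 0.0234
```

```bash
python3 c.py .0845 5 4
```

```text
t 17.52 ang -115.5 r 0.0847 z 0.1809 F out -3.17 F cw -2.83 Fz -1.78 w 0.0234
rot [0.002 0.006 0.012]
[[0.08, 0.71, -0.21], [-0.01, 0.72, -0.16], [-0.01, 0.73, -0.1], [-0.01, 0.74, -0.03]]
```

Emit:
{"method": "arm_command", "body": {"plan": [[0.06, 0.78, -0.25, 0, 0, 0.01, 1.8], [0, 0.78, -0.18, 0, 0, 0, 1.8], [0, 0, 0, 0, 0, 0, 1.8], [0, 0, 0, 0, 0, 0, 1.8]]}}

```text
time: 18.02
position: [0.5239, 0.0358, 0.1809]
tool_rot: [-0.271, 0.65, 0.266, 0.658]
ft_force: [3.7, 2.4, -3.3]
grip_width: 0.0231
```

```bash
python3 c.py .0845 5 4
```

```text
t 18.02 ang -123.0 r 0.0846 z 0.1809 F out -4.01 F cw -1.8 Fz -3.27 w 0.0231
rot [0.002 0.009 0.01 ]
[[0.08, 0.73, -0.12], [-0.01, 0.73, -0.06], [-0.01, 0.74, 0.0], [-0.01, 0.73, 0.07]]
```

Emit:
{"method": "arm_command", "body": {"plan": [[0.06, 0.8, -0.14, 0, 0, 0.01, 1.8], [0, 0.8, -0.07, 0, 0, 0, 1.8], [0, 0, 0, 0, 0, 0, 1.8], [0, 0, 0, 0, 0, 0, 1.8]]}}

```text
time: 18.52
position: [0.515, 0.0425, 0.1809]
tool_rot: [-0.271, 0.65, 0.267, 0.658]
ft_force: [4.8, 0.6, -3.6]
grip_width: 0.0236
```

```bash
python3 c.py .0845 5 4
```

```text
t 18.52 ang -130.6 r 0.0846 z 0.1809 F out -3.64 F cw -3.25 Fz -3.62 w 0.0236
rot [0.003 0.009 0.009]
[[0.09, 0.74, -0.02], [-0.01, 0.74, 0.04], [-0.01, 0.73, 0.1], [-0.0, 0.72, 0.16]]
```

Emit:
{"method": "arm_command", "body": {"plan": [[0.06, 0.8, -0.03, 0, 0, 0.01, 1.8], [0, 0.6, 0.03, 0, 0, 0, 1.8], [0, 0, 0, 0, 0, 0, 1.8], [0, 0, 0, 0, 0, 0, 1.8]]}}

```text
time: 19.02
position: [0.5078, 0.0493, 0.1809]
tool_rot: [-0.27, 0.65, 0.268, 0.657]
ft_force: [5.2, 0.1, -3.9]
grip_width: 0.0236
```

```bash
python3 c.py .0845 5 4
```

```text
t 19.02 ang -137.2 r 0.0846 z 0.1809 F out -3.89 F cw -3.5 Fz -3.87 w 0.0236
rot [0.004 0.008 0.006]
[[0.09, 0.73, 0.07], [-0.0, 0.73, 0.12], [-0.0, 0.71, 0.18], [-0.0, 0.69, 0.25]]
```

Emit:
{"method": "arm_command", "body": {"plan": [[0.05, 0.78, 0.06, 0, 0, 0.01, 1.8], [0, 0, 0, 0, 0, 0, 1.8], [0, 0, 0, 0, 0, 0, 1.8]]}}

```text
time: 19.4
position: [0.504, 0.0537, 0.1809]
tool_rot: [-0.268, 0.651, 0.27, 0.656]
ft_force: [4.7, -0.3, -3.9]
grip_width: 0.0233
```

```bash
cat > a.py <<'E'
from h import *
f=[]
for i in range(8): f.append(robot.get_obs()["ft_force"]); optics.camera("side")
v=robot.get_obs()["position"][:2]-np.array([.57,.1068]);e=v/np.linalg.norm(v);f=np.array(f)[:,:2]
print("avg out",f.mean(0)@e,"cw",f.mean(0)@[e[1],-e[0]],"sd",f.std(0))
E
python3 a.py; python3 c.py .0845 5 3
```

```text
avg out -3.1581031488671334 cw -2.5796795529331344 sd [0.50898128 0.35159369]
t 19.8 ang -141.2 r 0.0847 z 0.1809 F out -2.83 F cw -2.93 Fz -4.58 w 0.0231
rot [0.005 0.008 0.   ]
[[0.09, 0.73, 0.13], [0.0, 0.72, 0.17], [0.0, 0.7, 0.23]]
```

Emit:
{"method": "arm_command", "body": {"plan": [[0.06, 0.78, 0.12, 0, 0, 0, 1.8], [0, 0.7, 0.18, 0, 0, 0, 1.8], [0, 0, 0, 0, 0, 0, 1.8], [0, 0, 0, 0, 0, 0, 1.8]]}}

```text
time: 20.3
position: [0.4965, 0.0645, 0.1809]
tool_rot: [-0.27, 0.651, 0.269, 0.656]
ft_force: [4.6, -0.6, -3.0]
grip_width: 0.0235
```

```bash
python3 a.py; python3 c.py .0845 5 3
```

```text
avg out -3.153618184117567 cw -2.755329210725726 sd [0.34802852 0.47363227]
t 20.7 ang -150.1 r 0.0848 z 0.1809 F out -3.37 F cw -3.09 Fz -2.95 w 0.0239
rot [0.006 0.006 0.004]
[[0.09, 0.7, 0.25], [-0.0, 0.68, 0.28], [-0.0, 0.65, 0.34]]
```

Emit:
{"method": "arm_command", "body": {"plan": [[0.06, 0.74, 0.24, 0, 0, 0, 1.8], [0, 0.7, 0.3, 0, 0, 0, 1.8], [0, 0, 0, 0, 0, 0, 1.8], [0, 0, 0, 0, 0, 0, 1.8]]}}

```text
time: 21.2
position: [0.4919, 0.0736, 0.181]
tool_rot: [-0.275, 0.651, 0.266, 0.656]
ft_force: [4.7, -3.5, -4.1]
grip_width: 0.0233
```

```bash
python3 a.py; python3 c.py .0845 5 3
```

```text
avg out -2.819087949342944 cw -5.214230596010261 sd [0.33013549 0.41871821]
t 21.6 ang -156.9 r 0.0849 z 0.181 F out -3.43 F cw -6.27 Fz -4.39 w 0.0236
rot [0.008 0.001 0.014]
[[0.09, 0.66, 0.34], [-0.01, 0.64, 0.36], [-0.01, 0.61, 0.42]]
```

Bottomed: the standing force rose to 5.2 N. A small further nudge.

Emit:
{"method": "arm_command", "body": {"plan": [[0.03, 0.5, 0.26, 0, 0, 0.01, 1.8], [0, 0, 0, 0, 0, 0, 1.8], [0, 0, 0, 0, 0, 0, 1.8]]}}

```text
time: 21.98
position: [0.4915, 0.0741, 0.181]
tool_rot: [-0.275, 0.653, 0.267, 0.653]
ft_force: [5.0, -4.7, -5.1]
grip_width: 0.0236
```

```bash
python3 a.py; python3 c.py .0845 5 3
```

```text
avg out -2.7102263869923595 cw -6.031153460174107 sd [0.34832278 0.71198108]
t 22.38 ang -157.3 r 0.085 z 0.181 F out -2.79 F cw -5.65 Fz -5.25 w 0.0236
rot [ 0.01  -0.004  0.012]
[[0.09, 0.65, 0.36], [-0.01, 0.64, 0.37], [-0.01, 0.6, 0.42]]
```

Emit:
{"method": "arm_command", "body": {"plan": [[0.03, 0.52, 0.28, 0, 0, 0.01, 1.8], [0, 0, 0, 0, 0, 0, 1.8], [0, 0, 0, 0, 0, 0, 1.8]]}}

```text
time: 22.75
position: [0.4912, 0.0745, 0.181]
tool_rot: [-0.276, 0.654, 0.267, 0.651]
ft_force: [4.6, -4.7, -5.0]
grip_width: 0.0231
```

```bash
python3 a.py; python3 c.py .0845 5 3
```

```text
avg out -2.736564358839283 cw -6.46280708085513 sd [0.6400708  0.37129989]
t 23.15 ang -157.6 r 0.0851 z 0.181 F out -1.84 F cw -6.24 Fz -3.92 w 0.0234
rot [ 0.012 -0.009  0.011]
[[0.09, 0.64, 0.37], [-0.01, 0.64, 0.37], [-0.01, 0.6, 0.43]]
```

Firm at 6.5 N standing still. Now winding back, counter-clockwise.

```bash
python3 c.py .0848 -8 12
```

```text
t 23.15 ang -157.6 r 0.0851 z 0.181 F out -1.84 F cw -6.24 Fz -3.92 w 0.0234
rot [ 0.012 -0.009  0.011]
[[0.11, -1.13, -0.35], [0.01, -1.16, -0.22], [0.01, -1.18, -0.06], [0.01, -1.18, 0.11], [0.01, -1.15, 0.27], [0.01, -1.1, 0.43], [0.01, -1.03, 0.58], [0.0, -0.94, 0.71], [0.0, -0.83, 0.84], [-0.0, -0.71, 0.95], [-0.0, -0.57, 1.04], [-0.01, -0.42, 1.11]]
```

Emit:
{"method": "arm_command", "body": {"plan": [[0.1, -1.13, -0.35, 0.01, -0.01, 0.01, 1.8], [0, -1.16, -0.22, 0, 0, 0, 1.8], [0, -1.18, -0.06, 0, 0, 0, 1.8], [0, -1.18, 0.11, 0, 0, 0, 1.8], [0, -1.15, 0.27, 0, 0, 0, 1.8], [0, -1.1, 0.43, 0, 0, 0, 1.8], [0, -1.03, 0.58, 0, 0, 0, 1.8]]}}

```text
time: 24.02
position: [0.5527, 0.0242, 0.1808]
tool_rot: [-0.264, 0.655, 0.271, 0.654]
ft_force: [-0.7, 6.4, 4.0]
grip_width: 0.0231
```

```bash
python3 c.py .0845 -8 12
```

```text
t 24.02 ang -101.9 r 0.0844 z 0.1808 F out -6.17 F cw 2.0 Fz 4.0 w 0.0231
rot [-0.     0.003 -0.01 ]
[[0.07, -0.94, 0.71], [-0.01, -0.82, 0.84], [-0.0, -0.7, 0.95], [-0.0, -0.56, 1.04], [-0.0, -0.41, 1.11], [0.0, -0.25, 1.15], [0.0, -0.09, 1.18], [0.0, 0.07, 1.18], [0.01, 0.24, 1.15], [0.01, 0.4, 1.11], [0.01, 0.55, 1.04], [0.01, 0.69, 0.96]]
```

Emit:
{"method": "arm_command", "body": {"plan": [[0.07, -0.94, 0.71, 0, 0, -0.01, 1.8], [0, -0.82, 0.84, 0, 0, 0, 1.8], [0, -0.7, 0.95, 0, 0, 0, 1.8], [0, -0.56, 1.04, 0, 0, 0, 1.8], [0, -0.41, 1.11, 0, 0, 0, 1.8], [0, -0.25, 1.15, 0, 0, 0, 1.8], [0, -0.09, 1.18, 0, 0, 0, 1.8], [0, 0.07, 1.18, 0, 0, 0, 1.8], [0, 0.24, 1.15, 0, 0, 0, 1.8], [0, 0.4, 1.11, 0, 0, 0, 1.8]]}}

```text
time: 25.28
position: [0.6479, 0.0747, 0.1807]
tool_rot: [-0.268, 0.66, 0.269, 0.648]
ft_force: [-4.0, 0.3, 5.7]
grip_width: 0.0236
```

```bash
python3 c.py .0845 -8 12
```

```text
t 25.27 ang -22.4 r 0.0843 z 0.1807 F out -3.8 F cw 1.26 Fz 5.7 w 0.0236
rot [ 0.002 -0.015 -0.008]
[[0.06, 0.51, 1.06], [-0.01, 0.68, 0.97], [-0.01, 0.8, 0.86], [-0.0, 0.92, 0.74], [-0.0, 1.01, 0.61], [0.0, 1.09, 0.46], [0.0, 1.14, 0.3], [0.01, 1.17, 0.14], [0.01, 1.18, -0.02], [0.01, 1.16, -0.18], [0.01, 1.13, -0.34], [0.02, 1.07, -0.5]]
```

Emit:
{"method": "arm_command", "body": {"plan": [[0.06, 0.51, 1.06, 0, -0.015, -0.01, 1.8], [0, 0.68, 0.97, 0, 0, 0, 1.8], [0, 0.8, 0.86, 0, 0, 0, 1.8], [0, 0.92, 0.74, 0, 0, 0, 1.8], [0, 1.01, 0.61, 0, 0, 0, 1.8], [0, 1.09, 0.46, 0, 0, 0, 1.8], [0, 1.14, 0.3, 0, 0, 0, 1.8], [0, 1.17, 0.14, 0, 0, 0, 1.8], [0, 1.18, -0.02, 0, 0, 0, 1.8], [0, 1.16, -0.18, 0, 0, 0, 1.8]]}}

```text
time: 26.52
position: [0.619, 0.1764, 0.1808]
tool_rot: [-0.274, 0.653, 0.262, 0.655]
ft_force: [0.1, -1.4, 5.2]
grip_width: 0.0231
```

```bash
python3 c.py .0845 -8 9
```

```text
t 26.52 ang 54.9 r 0.0851 z 0.1808 F out -1.09 F cw 0.91 Fz 5.23 w 0.0231
rot [ 0.002 -0.004  0.016]
[[0.07, 1.13, -0.35], [-0.02, 1.09, -0.45], [-0.01, 1.02, -0.59], [-0.01, 0.93, -0.73], [-0.01, 0.81, -0.85], [-0.01, 0.69, -0.96], [-0.0, 0.55, -1.04], [-0.0, 0.4, -1.11], [0.0, 0.24, -1.15]]
```

Emit:
{"method": "arm_command", "body": {"plan": [[0.07, 1.13, -0.35, 0, 0, 0.015, 1.8], [0, 1.09, -0.45, 0, 0, 0, 1.8], [0, 1.02, -0.59, 0, 0, 0, 1.8], [0, 0.93, -0.73, 0, 0, 0, 1.8], [0, 0.81, -0.85, 0, 0, 0, 1.8], [0, 0.69, -0.96, 0, 0, 0, 1.8], [0, 0.55, -1.04, 0, 0, 0, 1.8], [0, 0.4, -1.11, 0, 0, 0, 1.8], [0, 0, 0, 0, 0, 0, 1.8]]}}

```text
time: 27.65
position: [0.5245, 0.1792, 0.1808]
tool_rot: [-0.272, 0.654, 0.266, 0.654]
ft_force: [0.9, -4.2, 3.7]
grip_width: 0.0233
```

```bash
python3 c.py .0845 -8 2
```

```text
t 27.65 ang 122.1 r 0.0855 z 0.1808 F out -4.02 F cw -1.48 Fz 3.72 w 0.0233
rot [ 0.003 -0.003  0.008]
[[0.08, 0.08, -1.19], [0.0, 0.01, -1.18]]
```

Emit:
{"method": "arm_command", "body": {"plan": [[0, 0, 0, 0, 0, 0, 4.5], [0, 0, 0, 0, 0, 0, 4.5], [0, 0, 0, 0, 0, 0, 4.5], [-3, 0, 0, 0, 0, 0, 4.5], [-4, 0, 0, 0, 0, 0, 4.5], [-4, 0, 0, 0, 0, 0, 4.5], [-2, 2, -2, 0, 0, 0, 4.5], [0, 4, -3, 0, 0, 0, 4.5], [0, 4, -3, 0, 0, 0, 4.5], [0, 0, 0, 0, 0, 0, 4.5]]}}

```text
time: 28.9
position: [0.3871, 0.1989, 0.3105]
tool_rot: [-0.267, 0.66, 0.271, 0.648]
ft_force: [0.2, 0.3, 0.3]
grip_width: 0.045
```

```bash
python3 - <<'E'
from h import *
o=robot.get_obs(); print(o["time"],o["position"],o["ft_force"])
a=np.load("/tmp/side.npz")["p"]; p,d,K,T=cam("side")
f=lambda q:cv2.resize(q[180:380,210:460],None,fx=1.6*2,fy=1.6*2)[:, :800]
g=lambda q:cv2.resize(q[190:370,240:400],(400,450))
cv2.imwrite("pics/end.png",np.hstack([g(a),g(p)]))
s0=np.load("/tmp/scene.npz")["p"]; s,_,_,_=cam("scene")
df=cv2.absdiff(s0,s).max(2)>40; 
for n,(x0,x1,y0,y1) in dict(bottle=(240,285,305,370),roller=(330,400,305,375),rack=(382,408,215,250)).items(): print(n,df[y0:y1,x0:x1].mean())
w=pts(d,K,T)
E
python3 m.py
```

```text
28.9 [0.38708728 0.19885063 0.3104826 ] [0.21457926 0.28909681 0.29554158]
bottle 0.0
roller 0.0
rack 0.0
pos [0.3911 0.1987 0.3108] F [0.02 0.08 0.64] shift [ 12.91 -10.4    6.56]
rot [ 0.002 -0.011 -0.01 ]
scene cross [571.  106.8] [ 57.2 233.6]
0.19 43 w 0.023 [0.5243 0.1784] r 0.0855 ang 123.2
0.2 54 w 0.023 [0.5229 0.1787] r 0.0865 ang 123.8
0.21 38 w 0.021 [0.5235 0.1783] r 0.0858 ang 123.6
0.22 52 w 0.022 [0.5241 0.1786] r 0.0858 ang 123.2
0.23 59 w 0.023 [0.5253 0.1787] r 0.0852 ang 122.5
0.24 64 w 0.022 [0.5243 0.1788] r 0.0858 ang 123.0
0.25 82 w 0.022 [0.5227 0.1802] r 0.0879 ang 123.4
side cross [569.4 110.3] [ 55.9 234. ]
0.19 71 w 0.022 [0.5238 0.1823] r 0.0852 ang 122.4
0.2 60 w 0.021 [0.5236 0.182 ] r 0.0851 ang 122.6
0.21 62 w 0.022 [0.5233 0.1815] r 0.0848 ang 122.9
0.22 80 w 0.023 [0.5238 0.1824] r 0.0853 ang 122.3
0.23 90 w 0.023 [0.5238 0.1827] r 0.0856 ang 122.2
0.24 89 w 0.023 [0.5234 0.1822] r 0.0853 ang 122.6
0.25 112 w 0.022 [0.5229 0.1808] r 0.0844 ang 123.4
```

View pics/end.png

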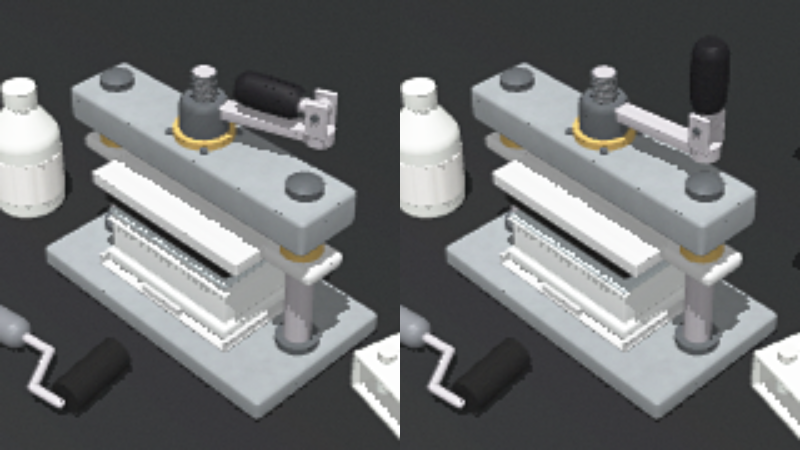

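The right half shows the handle upright at (708,75) and the platen raised almost to its starting height. The bottle, roller and rack are unmoved (zero pixel difference).

```bash
python3 -c "
from h import *
print(workorder.hand_in())"
```

```text
the job is handed in; nothing more can be done
None
```

The mat is pressed home, the platen is wound back up and the arm has let go. I handed the job in at about 29 s of the 72 s allowed.

- **Handle:** I swung it upright. The last depth check shows it vertical, 85 mm from the crank axis. I could not feel a distinct stop, because the sleeve slipped in the pads as I pushed it outward.
- **Pressing:** I cranked about 292° clockwise. The standing force stayed at roughly 2 to 3 N while the caps went in. It then rose to 5.2 N as the mat bottomed, and I stopped at 6.5 N averaged, with no sign of the plate cracking.
- **Winding back:** I turned the crank back about 280°, which puts the platen about 12 mm clear of the mat. That figure comes from the crank angle (16 mm a turn); I did not measure the gap in the images.
- **Things around the press:** the bottle, roller and rack showed no pixel change against the first picture.

**Disagreements:**
- **Fingertips:** they turned out to sit about 31 mm short of the stated tool point. My first close went over the top of the sleeve and held nothing, so I corrected for this and gripped again.
- **Crank axis:** my first estimate was about 3 mm off. I corrected it from the side force on the handle while cranking.

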